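# Lock a bayonet plug into a spring-return port and hold it

### The arm

A 6-joint arm with a two-finger parallel gripper is mounted at the origin on a cart in front of the work surface, level with it; the furniture and walls round the work are solid. World frame = base frame: x ahead of the robot, y to its left, z up, the work surface at z = 0. Lengths are in m, angles in degrees, forces in N, time in s.
With the tool pointing down it reaches from about 0.4 to 0.825 m from the base axis. Payload 7 kg.
Tool frame: the origin (TCP) lies at the very end of the fingers, on their centre line; the grasp point (between the pads) lies 19 mm behind it; z points along the fingers, y is the direction in which the jaws open and shut (so a half turn about z gives the same grasp; the last joint's range is limited). The gripper opens to 88 mm and grips with 3 to 60 N. Pads are 19 mm wide; open, the fingers measure 130 mm over their backs; the gripper's body (78 mm by 193 mm) begins 47 mm behind the grasp point.
Start: joints at [89.043, 20.546, 0.682, 0, -70.136, -16.507], TCP at [0.203, 0.644, 0.227] pointing down, gripper open.
Joint ranges: [-176.03, 176.03], [-82.01, 121.73], [-58.28, 71.71], [-173.87, 95.51], [-174.79, -0.11], [-173.66, 173.66]. Speed limits (degrees/s): [136.94, 136.94, 172.46, 180, 180, 180].

### API

Orientations are given as [roll, pitch, yaw] about the fixed x, y, z axes, in that order (R = Rz(yaw) Ry(pitch) Rx(roll)).
In Python, from plant import ctrl, snapshot, workorder gives the robot as it stands. The module is installed in compiled form; this text tells all that it offers.
- The arm moves only by the shell command python3 -m creep 'ROWS'. ROWS is JSON, a list of rows, each a list of 5 numbers: the shift along the tool's x, y, z scaled (see below), then the turn about the tool's z scaled (see below), then the finger opening in mm, from 0 to 87.6. A call has exactly 8 rows; each row is the pose to reach, as a shift and turn from the pose commanded when the call began, along the tool's axes at that moment, turning the shorter way round; what a row does not reach only later rows make up. The controller multiplies each number of a shift by 0.1 m and each number of a turn by 180 degrees. A row lasts 1/12 s, in which the tool goes at most 41.7 mm and 7.16 degrees, less where a joint would pass 70% of its speed; a pose out of reach is approached as far as the arm can. A call with a number of a shift or a turn outside -1 to 1 is refused whole. A call with a gripper value outside its range is refused whole. The fingers move at their own pace and stop on an object; the grip force is fixed at half the most. Time passes only in rows, so rows that repeat a pose let the fingers close, or fill a call up. It gives the time, the measured TCP pose, the force and the opening at its end, in the units of the state.
- ctrl.get_obs(): the state, without advancing time (a new reading comes with each control period).
- snapshot(name): name is "side" or "top"; returns a dict with "img" (384x512x3 uint8, blue, green, red), "camera_matrix" (3x3 intrinsics, pixels), "k1" (the pictures are not rectified: a ray, as slopes to the right and down, at radius r is drawn at 1 + k1 r^2 times it, then the intrinsics apply), "xyz" and "rotation" of the camera in the world. Camera axes: x right, y up, looking along -z (the intrinsics and any distortion apply to the point x, -y, -z); pixel columns grow to the right and rows downward; lengths in m; the calibration is good to about 2 mm. A picture is of the moment at which its call begins. There is no depth.
- workorder.close_job(): hands the job in, once; it reports no verdict.
The state is a dict: "clock": time; "joint_pos": joint angles; "qvel": joint speeds; "tau": joint torques, N m; "tool_pos": TCP position; "orientation": TCP orientation; "force": force on the tool from outside, world axes, zero at the start; "moment": the same for the moment, N m; "opening": finger opening in m.
Only numpy, scipy, OpenCV 4.12 (cv2) and the standard library are available. Lean on these libraries where they do the work, as an engineer would, in place of code of your own. Each camera call takes 0.05 s, during which the arm holds its last target.

### The job

Take the blue bayonet plug, the one with the two steel cross pins, out of the white parts tray and push it upright into the grey port, pins down through the two slots, against its spring. With it pushed in, twist it clockwise (seen from above) by about a quarter turn, until it meets the stop, and finish while still gripping it there: the port springs back if the plug is let go. Leave the other things in the tray where they are.

Things in the scene. Friction and masses are not known exactly. Their poses are not given: they have to be found in the camera images.
- plug_grip (a point): Centre of the blue grip head of the plug to be fitted (upright in the tray, 66 mm tall, about 60 g). The head is 44 mm long (own x), 26 mm wide (own y, between two flat sides: grip here) and 26 mm high; this point is 53 mm above the plug's underside and 13 mm below its top. A white line on the top runs along x. z is up; a half turn about z makes no difference.
- plug: The same blue plug; origin at the centre of its underside, axes as for plug_grip. Below the head is a round aluminium stem, 26 mm in diameter, 40 mm long, with a tapered foot. Two steel pins, 7 mm in diameter, stick out of it along +x and -x to 21 mm from the plug's axis; their own axis lies 6 mm above the underside.
- blank_center (a point): Middle (half-way up, 33 mm above its underside) of an orange plug of the same shape and size but without pins, standing in the tray; a bystander, leave it.
- stopper: White plastic cone stopper, 30 mm in diameter and 30 mm tall, standing in the tray; origin at its underside; a bystander.
- vial: Clear sample vial with white cap, 26 mm in diameter and 58 mm tall, standing in the tray; origin at its underside; a bystander.
- tray: White open parts tray, 180 x 180 mm, fixed, with its inner floor 28 mm and its rim 46 mm above the worktop. Origin at the centre of its underside. A full-height grey post of the fume hood, 70 x 100 mm, stands at the front left of the worktop, centred about 0.38 m ahead of and 0.38 m to the left of the robot: keep the arm clear of it.
- port_mouth (a point): Centre of the port's mouth, at the top of its 5 mm thick dark lip, 50 mm above the worktop. Round hole of 30 mm diameter with two slots, 11 mm wide, along the port's +x and -x (white marks on the rim); green marks on +y and -y show the locked direction. The plug enters with its x along the port's x, either way round, then turns clockwise from above with its pins under the lip.
- port: The port, fixed: a grey upright tube of 72 mm outer diameter and 50 mm height on an aluminium foot of 90 x 150 mm, with a dial gauge 28 mm high on its +y side and a hose barb on -y. Origin on the tube's axis at the worktop; z up.
- port_plunger (a joint): Travel (m) of the port's sprung brass floor: 0 up (10 mm below the mouth; the plug's foot lands on it), 0.012 fully down. Spring 4 N up, 14 N down. At least 0.005 is needed before the pins clear the underside of the lip and the plug can turn; 0.008 to 0.010 is a good depth. Turned plugs that are not pressed bear up against the lip at about 0.0045.
- port_turn (a joint): Angle in rad by which the floor is turned, 0 at rest, growing clockwise seen from above, stop at 1.4. The pins drive it through brass dogs with up to 0.15 rad of play: the plug turns about 1.5 rad in all to reach the stop. A return spring resists: 0.03 N m at the start, 0.15 N m at the stop.
Things that resemble listed ones, but are neither listed nor needed, are in the scene too. There is more than one size of the plug; the one meant has the size given above.

How it is judged (in metres and radians):
On the way, in this order (a step that is already met when the one before it is completed fails the run):
1. the blue plug is lifted clear of the tray in the fingers (height (world z) of plug above 0.05 m and contact force between the fingers and plug above 1 N), for 0.1 s.
2. the blue plug is pushed into the port, not yet turned (value of joint port_plunger above 0.003 m and value of joint port_turn below 0.4 rad and horizontal distance between plug and port_mouth below 0.004 m and z of plug in the frame of port_mouth below -0.011 m), for 0.05 s.
At the end, for the whole second after the job is handed in: The fingers still grip the blue plug (over 1 N); it stands upright (within 0.12 rad) and central (within 4 mm) in the port, its underside at least 12.5 mm below the mouth, the sprung floor pressed down by at least 3 mm and turned by at least 1.15 of its 1.4 rad, and it is at rest (value of joint port_turn above 1.15 rad and value of joint port_plunger above 0.003 m and angle between the x axis of plug and the x axis of port_mouth, either way round above 1.1 rad and horizontal distance between plug and port_mouth below 0.004 m and z of plug in the frame of port_mouth below -0.0125 m and angle between plug's own z axis and vertical below 0.12 rad and linear speed of plug below 0.02 m/s and contact force between the fingers and plug above 1 N); the arm keeps its last pose, push and grip.
It fails at once if another thing in the tray is pushed more than 30 mm away or knocked over (distance of any of blank_center, stopper, vial from where it was at the start of the episode above 0.03 m or angle between any of blank_center, stopper, vial's own z axis and vertical above 0.6 rad).
It also fails if it takes over 51 s, if anything falls off the work surface, if the arm or the gripper's body presses on something with over 40 N, if the wrist force passes 120 N, or if a joint passes its speed limit or range.

## Working session

There is one attempt and no reset: what is moved stays moved. The work goes in short steps, Python scripts to look and compute and a shell command to move; the robot and the scene stay as the last step left them, time stands still between calls to the robot, and variables do not carry over. Pictures are saved under pics/ and viewed, and the job is handed in when it is done.

```bash
mkdir -p pics
python3 - <<'E'
from plant import ctrl, snapshot
import cv2
print(ctrl.get_obs())
for n in ("top","side"):
    s=snapshot(n); cv2.imwrite(f"pics/{n}0.png",s["img"]); print(n,s["camera_matrix"],s["k1"],s["xyz"],s["rotation"])
E
```

```text
{'clock': 0.0, 'joint_pos': array([ 8.90447100e+01,  2.05908239e+01,  6.34035928e-01, -2.18129846e-02,
       -7.01355422e+01, -1.65039184e+01]), 'qvel': array([-0.00635996,  0.09080113,  0.01157019, -0.05210959, -0.04107804,
       -0.00546861]), 'tau': array([ 1.92509484e-03, -5.82718456e+01,  2.93036610e+01,  6.99671879e+00,
        6.81074336e-03, -1.57251966e-04]), 'tool_pos': array([0.20241996, 0.64341924, 0.22562625]), 'orientation': array([ 1.79905648e+02, -6.57122442e-03, -1.74666315e+01]), 'force': array([ 0.260278  , -0.62139798, -0.15262176]), 'moment': array([-0.01063713, -0.00242988,  0.01133354]), 'opening': 0.08785350417661987}
top [[354.00962508   0.         261.90674665]
 [  0.         354.00962508 189.8477512 ]
 [  0.           0.           1.        ]] -0.05346940887659391 [ 0.41539468 -0.37480457  0.94506596] [  7.00422098  -0.61303271 -88.93874404]
side [[452.07095977   0.         263.04920064]
 [  0.         452.07095977 192.43714207]
 [  0.           0.           1.        ]] -0.07694300298899971 [0.11261933 0.20396414 0.64890592] [  51.28459085    0.8370868  -145.38277373]
```

View pics/top0.png

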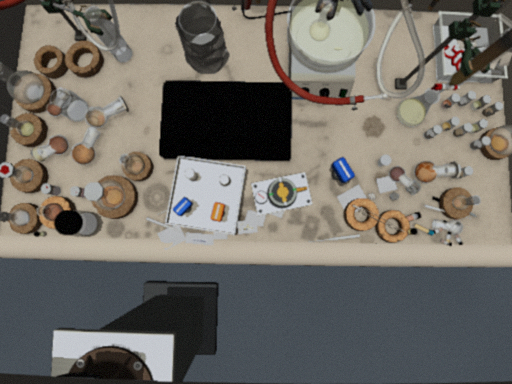

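View pics/side0.png

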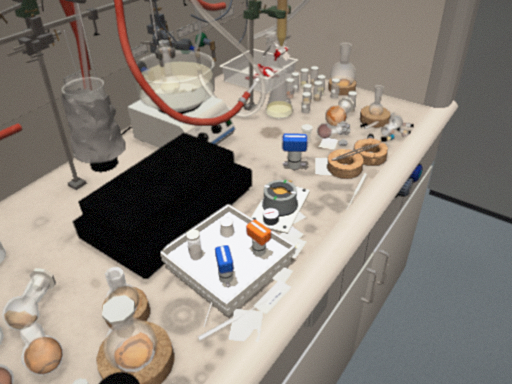

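The top view shows the tray around (207,193) with a blue plug at (183,207) and an orange one at (218,212). The port is at (284,192). A second, decoy blue plug stands outside the tray at (344,170). I'll zoom in.

```bash
cat > h.py <<'E'
import numpy as np, cv2
from scipy.spatial.transform import Rotation as Ro
from plant import ctrl, snapshot
def cam(s):
    return np.array(s["camera_matrix"]),s["k1"],np.array(s["xyz"]),Ro.from_euler("xyz",s["rotation"],degrees=True).as_matrix()
def proj(s,P):
    K,k,t,R=cam(s); p=(np.atleast_2d(P)-t)@R
    p=p*[1,-1,-1]; return cv2.projectPoints(p,np.zeros(3),np.zeros(3),K,np.array([k,0,0,0,0.]))[0][:,0]
def ray(s,uv):
    K,k,t,R=cam(s)
    n=cv2.undistortPoints(np.array(uv,float).reshape(-1,1,2),K,np.array([k,0,0,0,0.]))[:,0]
    d=np.c_[n[:,0],-n[:,1],-np.ones(len(n))]@R.T
    return t,d
def atz(s,uv,z):
    t,d=ray(s,uv); return t+d*((z-t[2])/d[:,2])[:,None]
def crop(s,x,y,w,h,f,name):
    cv2.imwrite(name,cv2.resize(s["img"][y:y+h,x:x+w],None,fx=f,fy=f,interpolation=cv2.INTER_CUBIC))
E
python3 - <<'E'
from h import *
import pickle
S={n:snapshot(n) for n in("top","side")}
pickle.dump(S,open("s0.pkl","wb"))
crop(S["top"],160,150,160,100,5,"pics/topc.png")
crop(S["side"],155,170,160,140,4,"pics/sidec.png")
E
```

```text
(no output)
```

View pics/topc.png

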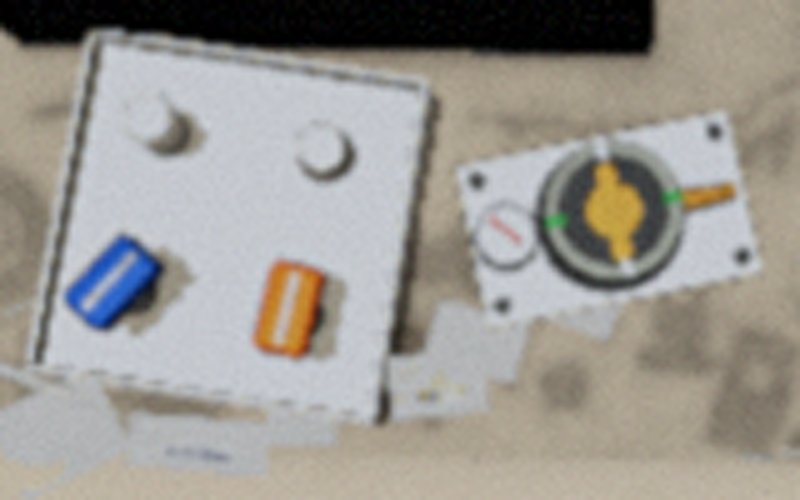

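View pics/sidec.png

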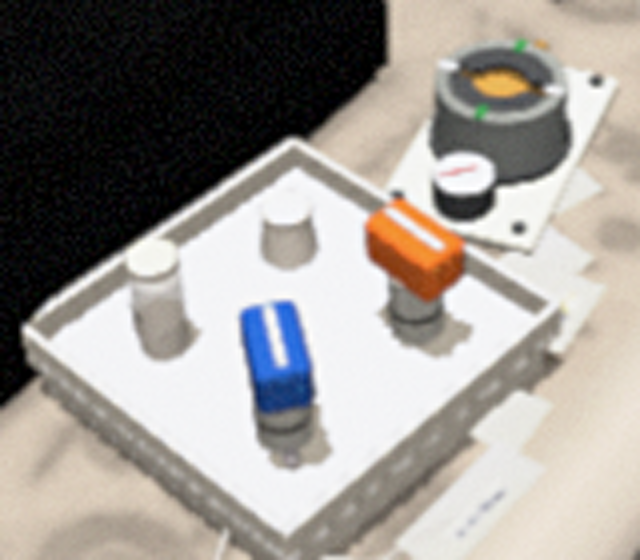

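```bash
cat > fit.py <<'E'
from h import *
import pickle
from scipy.optimize import minimize
S=pickle.load(open("s0.pkl","rb"))
def soft(s,P,box):
    x,y,w,h=box; f=8
    q=(proj(s,P)-[x,y]+.5)*f
    m=np.zeros((h*f,w*f),np.uint8); cv2.fillConvexPoly(m,cv2.convexHull(np.round(q*16).astype(np.int32)),255,shift=4)
    return cv2.GaussianBlur(cv2.resize(m,(w,h),interpolation=cv2.INTER_AREA)/255.,(0,0),.6)
def boxpts(p,z0=.068,z1=.094,L=.044,W=.026):
    c,s=np.cos(p[2]),np.sin(p[2])
    return np.array([[p[0]+c*a*L/2-s*b*W/2,p[1]+s*a*L/2+c*b*W/2,z] for a in(-1,1) for b in(-1,1) for z in(z0,z1)])
def colmask(s,box,kind):
    x,y,w,h=box; im=s["img"][y:y+h,x:x+w].astype(float)
    B,G,R=im[...,0],im[...,1],im[...,2]
    v=(B-R) if kind=="blue" else (R-B)
    return v
def fit(kind,x0,boxes,names=("top","side")):
    M={}
    for n in names:
        v=colmask(S[n],boxes[n],kind); hi=np.percentile(v[v>60],60) if (v>60).any() else 100
        M[n]=v
    def cost(p,pr=0):
        c=0
        for n in names:
            m=soft(S[n],boxpts(p),boxes[n]); b=np.clip(M[n]/80,0,1)
            c+=((m-b)**2).sum()
        return c
    best=None
    for y0 in np.radians([0,45,90,135]):
        r=minimize(cost,[x0[0],x0[1],y0],method="Nelder-Mead",options=dict(initial_simplex=[[x0[0],x0[1],y0],[x0[0]+.01,x0[1],y0],[x0[0],x0[1]+.01,y0],[x0[0],x0[1],y0+.4]],xatol=1e-5,fatol=1e-4))
        if best is None or r.fun<best.fun: best=r
    return best
t=S["top"]
f=lambda x,y:[160+(x+.5)/5-.5,150+(y+.5)/5-.5]
g=lambda x,y:[155+(x+.5)/4-.5,170+(y+.5)/4-.5]
if __name__=="__main__":
    b0=atz(t,[f(115,283)],.09)[0]; o0=atz(t,[f(290,310)],.09)[0]
    print(b0,o0)
    for kind,x0,bx in (("blue",b0,dict(top=(168,190,30,35),side=(205,238,35,42))),("orange",o0,dict(top=(205,195,25,35),side=(240,212,35,40)))):
        for names in (("top",),("side",),("top","side")):
            r=fit(kind,x0,bx,names); print(kind,names,r.x[:2],np.degrees(r.x[2]),r.fun)
    # tray rim corners top view and port marks
    print("tray",atz(t,[f(93,32),f(432,80),f(382,420),f(35,365)],.046))
    for nm,uv in dict(white1=f(602,148),white2=f(626,266),green1=f(556,222),green2=f(673,197)).items(): print(nm,atz(t,[uv],.05))
    for nm,uv in dict(white1=g(447,65),white2=g(553,90),green1=g(521,46),green2=g(481,113)).items(): print(nm,atz(S["side"],[uv],.05))
    print("vial top",atz(t,[f(148,108)],.086),"stopper",atz(t,[f(325,148)],.058))
E
python3 fit.py
```

```text
[ 0.47691845 -0.19077783  0.09      ] [ 0.46557159 -0.27601358  0.09      ]
blue ('top',) [ 0.47807158 -0.18668651] 137.03010809512116 26.170991315505013
blue ('side',) [ 0.47647734 -0.18977675] -44.58551555303559 64.1246472040304
blue ('top', 'side') [ 0.47638518 -0.18898284] 136.07987781998187 103.54784042641165
orange ('top',) [ 0.46625299 -0.27462224] 167.35818990333502 17.96590584289568
orange ('side',) [ 0.46504331 -0.27591977] -18.335229755241485 68.86131831330775
orange ('top', 'side') [ 0.46550765 -0.27536815] -15.72030306642784 93.64887753821313
tray [[ 0.61008714 -0.16381661  0.046     ]
 [ 0.58823073 -0.34017085  0.046     ]
 [ 0.41359491 -0.3191227   0.046     ]
 [ 0.43763026 -0.142468    0.046     ]]
white1 [[ 0.55389147 -0.42812657  0.05      ]]
white2 [[ 0.49355704 -0.44106618  0.05      ]]
green1 [[ 0.51533198 -0.40516738  0.05      ]]
green2 [[ 0.52934073 -0.46470115  0.05      ]]
white1 [[ 0.55119062 -0.42859873  0.05      ]]
white2 [[ 0.49227431 -0.44181204  0.05      ]]
green1 [[ 0.52702107 -0.46489631  0.05      ]]
green2 [[ 0.51345135 -0.4047249   0.05      ]]
vial top [[ 0.56378539 -0.20224159  0.086     ]] stopper [[ 0.54983535 -0.28729268  0.058     ]]
```

Measurements so far:

| Item | Position (m) | Yaw |
|---|---|---|
| Blue plug | (0.477, -0.1885) | about -44° |
| Port | (0.522, -0.435) | about 12.7° |

The tray sides measure about 178 mm and the port marks lie about 61 mm apart, so both sizes are plausible. To pass the post, I'll first pull straight in and turn the jaws tangential.

```bash
python3 -m creep '[[0,0.12,0,-0.02,87],[0,0.25,0,-0.04,87],[0,0.38,0,-0.06,87],[0,0.5,0,-0.08,87],[0,0.62,0,-0.1,87],[0,0.75,0,-0.12,87],[0,0.88,0,-0.14,87],[0,1,0,-0.16,87]]'; python3 -c "
from plant import ctrl
o=ctrl.get_obs();print(o['joint_pos'],o['tool_pos'],o['orientation'])"
```

```text
clock: 0.87
tool_pos: [0.1724, 0.5476, 0.2264]
orientation: [180.0, 0.0, 11.5]
force: [-0.5, 0.2, 0.4]
opening: 0.0868
[ 9.20409551e+01  1.11199989e+01 -1.23517263e+01 -8.74705262e-03
 -6.65491574e+01  9.47140114e+00] [0.17235411 0.54760363 0.22638713] [1.79980722e+02 1.13503111e-02 1.15088719e+01]
```

```bash
cat > d.py <<'E'
import sys,numpy as np
from plant import ctrl
# d.py x y z yaw : shift in tool axes/units from the present pose (measured)
t=np.array([float(a) for a in sys.argv[1:5]]); o=ctrl.get_obs()
p=o['tool_pos']; y=o['orientation'][2]; c,s=np.cos(np.radians(y)),np.sin(np.radians(y))
d=t[:3]-p
print("units",np.round([(c*d[0]+s*d[1])/.1,(s*d[0]-c*d[1])/.1,-d[2]/.1,-((t[3]-y+180)%360-180)/180],4),"pose",p.round(4),o['orientation'].round(2),"q",o['joint_pos'].round(1),"F",o['force'].round(1),"M",o['moment'].round(2),"open",round(o['opening'],4),"t",o['clock'])
E
python3 -m creep '[[-0.05,0.11,0,-0.03,87],[-0.1,0.22,0,-0.06,87],[-0.15,0.33,0,-0.09,87],[-0.2,0.44,0,-0.12,87],[-0.25,0.55,0,-0.14,87],[-0.3,0.66,0,-0.16,87],[-0.35,0.77,0,-0.18,87],[-0.4,0.87,0,-0.19,87]]'; python3 d.py .123 .391 .23 45
```

```text
clock: 1.53
tool_pos: [0.1503, 0.4545, 0.2265]
orientation: [180.0, 0.0, 45.7]
force: [0.5, 0.0, 0.1]
opening: 0.087
units [-0.6452  0.2475 -0.0351  0.0039] pose [0.1503 0.4545 0.2265] [1.800e+02 1.000e-02 4.571e+01] q [ 95.3   1.7 -23.2  -0.  -65.1  40.4] F [0.5 0.  0.1] M [-0.05 -0.04  0.04] open 0.087 t 1.5333
```

```bash
python3 -m creep '[[-0.08,0.03,0,0,87],[-0.16,0.06,0,0,87],[-0.24,0.09,0,0,87],[-0.32,0.12,0,0,87],[-0.4,0.15,0,0,87],[-0.48,0.18,0,0,87],[-0.56,0.21,0,0,87],[-0.65,0.25,0,0,87]]'; python3 d.py .203 .348 .23 45; python3 d.py .286 .28 .23 45
```

```text
clock: 2.2
tool_pos: [0.1224, 0.3908, 0.2265]
orientation: [180.0, -0.0, 45.5]
force: [-0.7, 0.4, -0.1]
opening: 0.0869
units [ 0.2592  0.8747 -0.0347  0.0029] pose [0.1224 0.3908 0.2265] [180.    -0.    45.53] q [100.5  -5.7 -30.3   0.  -65.4  35. ] F [-0.7  0.4 -0.1] M [-0.06 -0.02 -0.  ] open 0.0869 t 2.2
units [ 0.3554  1.9433 -0.0347  0.0029] pose [0.1224 0.3908 0.2265] [180.    -0.    45.53] q [100.5  -5.7 -30.3   0.  -65.4  35. ] F [-0.7  0.4 -0.1] M [-0.06 -0.02 -0.  ] open 0.0869 t 2.2
```

```bash
python3 -m creep '[[0.05,0.11,0,0,87],[0.1,0.22,0,0,87],[0.15,0.33,0,0,87],[0.18,0.44,0,0,87],[0.21,0.55,0,0,87],[0.23,0.66,0,0,87],[0.25,0.77,0,0,87],[0.26,0.87,0,0,87]]'; python3 d.py .284 .286 .23 45
```

```text
clock: 2.87
tool_pos: [0.2033, 0.3483, 0.2266]
orientation: [-180.0, -0.0, 45.5]
force: [-0.0, -0.5, 0.3]
opening: 0.0869
units [ 0.1209  1.0119 -0.0343  0.003 ] pose [0.2033 0.3483 0.2266] [-180.     -0.     45.53] q [ 88.1  -6.4 -30.9   0.  -65.5  47.4] F [-0.  -0.5  0.3] M [-0.05 -0.07 -0.01] open 0.0869 t 2.8667
```

```bash
python3 -m creep '[[0.02,0.12,0,0,87],[0.04,0.25,0,0,87],[0.06,0.38,0,0,87],[0.08,0.5,0,0,87],[0.08,0.62,0,0,87],[0.09,0.75,0,0,87],[0.09,0.88,0,0,87],[0.09,1,0,0,87]]'; python3 d.py .346 .207 .23 45
```

```text
clock: 3.53
tool_pos: [0.281, 0.2846, 0.2266]
orientation: [-180.0, -0.0, 45.5]
force: [0.2, 0.3, 0.2]
opening: 0.0873
units [-0.0981  1.0073 -0.034   0.003 ] pose [0.281  0.2846 0.2266] [-1.800e+02 -1.000e-02  4.553e+01] q [ 74.   -6.8 -31.2  -0.  -65.6  61.5] F [0.2 0.3 0.2] M [-0.16 -0.06 -0.  ] open 0.0873 t 3.5333
```

```bash
python3 -c "
from h import *
for n in('top','side'):cv2.imwrite(f'pics/{n}_post.png',snapshot(n)['img'])"
```

```text
(no output)
```

View pics/top_post.png

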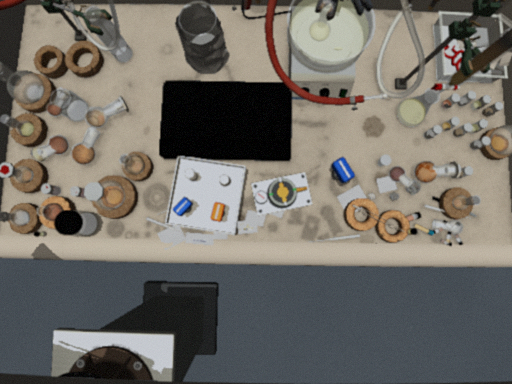

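The view is unchanged and the arm is still outside it. The force reading shows no contact, so I'll continue along the arc.

```bash
python3 -m creep '[[0.0,0.12,0,0,87],[0.0,0.25,0,0,87],[0.0,0.38,0,0,87],[-0.01,0.5,0,0,87],[-0.03,0.62,0,0,87],[-0.05,0.75,0,0,87],[-0.07,0.88,0,0,87],[-0.09,1,0,0,87]]'; python3 d.py .39 .11 .23 10
```

```text
clock: 4.3
tool_pos: [0.3458, 0.2086, 0.2266]
orientation: [-180.0, -0.0, 45.5]
force: [0.0, 0.3, -0.7]
opening: 0.0872
units [-0.3945  1.0064 -0.0339  0.1975] pose [0.3458 0.2086 0.2266] [-1.800e+02 -1.000e-02  4.555e+01] q [ 59.5  -6.4 -30.8  -0.  -65.5  76.1] F [ 0.   0.3 -0.7] M [-0.01 -0.   -0.01] open 0.0872 t 4.3
```

```bash
python3 -m creep '[[-0.05,0.12,0,0,87],[-0.1,0.25,0,0,87],[-0.15,0.38,0,0,87],[-0.2,0.5,0,0.02,87],[-0.25,0.62,0,0.04,85],[-0.3,0.75,0,0.06,75],[-0.35,0.88,0,0.09,65],[-0.4,1,0,0.12,55]]'; python3 d.py .42 .02 .21 -10
```

```text
clock: 4.97
tool_pos: [0.3891, 0.11, 0.2266]
orientation: [-180.0, -0.0, 23.7]
force: [0.4, 0.2, -0.7]
opening: 0.0707
units [-0.0789  0.9487  0.1663  0.1872] pose [0.3891 0.11   0.2266] [-1.7999e+02 -2.0000e-02  2.3690e+01] q [ 44.1  -6.3 -30.8  -0.  -65.5  69.6] F [ 0.4  0.2 -0.7] M [-0.08 -0.07 -0.02] open 0.0707 t 4.9667
```

```bash
python3 -m creep '[[-0.01,0.12,0.02,0.02,52],[-0.02,0.25,0.04,0.05,52],[-0.03,0.38,0.06,0.07,52],[-0.04,0.5,0.08,0.09,52],[-0.05,0.62,0.1,0.12,52],[-0.06,0.75,0.12,0.14,52],[-0.07,0.88,0.14,0.16,52],[-0.08,0.95,0.17,0.18,52]]'; python3 d.py .45 -.09 .19 -30
```

```text
clock: 5.63
tool_pos: [0.4206, 0.0198, 0.2096]
orientation: [-180.0, -0.0, -8.7]
force: [0.1, 0.3, -0.2]
opening: 0.0519
units [0.4562 1.0417 0.1962 0.1186] pose [0.4206 0.0198 0.2096] [-1.7999e+02 -2.0000e-02 -8.6600e+00] q [ 29.8  -3.6 -30.8   0.  -62.8  51.5] F [ 0.1  0.3 -0.2] M [ 0.01 -0.    0.03] open 0.0519 t 5.6333
```

```bash
python3 -m creep '[[0.05,0.12,0.02,0.02,52],[0.1,0.25,0.04,0.04,52],[0.15,0.38,0.06,0.06,52],[0.2,0.5,0.08,0.08,52],[0.25,0.62,0.1,0.1,52],[0.32,0.75,0.13,0.11,52],[0.4,0.88,0.17,0.12,52],[0.45,1,0.2,0.12,52]]'; python3 d.py .477 -.1885 .14 -44
```

```text
clock: 6.3
tool_pos: [0.4505, -0.0855, 0.1894]
orientation: [-180.0, -0.0, -30.2]
force: [-0.3, -0.3, -0.8]
opening: 0.052
units [0.7465 0.7574 0.4939 0.0768] pose [ 0.4505 -0.0855  0.1894] [-1.7999e+02 -1.0000e-02 -3.0180e+01] q [ 14.    1.5 -28.7   0.  -59.8  45.8] F [-0.3 -0.3 -0.8] M [ 0.05  0.01 -0.03] open 0.052 t 6.3
```

```bash
python3 -m creep '[[0.1,0.1,0.06,0.01,52],[0.2,0.2,0.12,0.02,52],[0.3,0.3,0.18,0.03,52],[0.4,0.4,0.24,0.04,52],[0.5,0.5,0.3,0.05,52],[0.6,0.6,0.36,0.06,52],[0.7,0.7,0.42,0.07,52],[0.746,0.757,0.49,0.077,52]]'; python3 d.py .477 -.1885 .062 -44; python3 -c "
from h import *
s=snapshot('top');crop(s,140,140,160,110,5,'pics/t1.png')
s=snapshot('side');crop(s,130,120,200,170,3.5,'pics/s1.png')"
```

```text
clock: 6.97
tool_pos: [0.4774, -0.1887, 0.1403]
orientation: [-180.0, -0.0, -44.0]
force: [0.8, -0.5, -0.2]
opening: 0.052
units [-4.900e-03  1.400e-03  7.831e-01 -2.000e-04] pose [ 0.4774 -0.1887  0.1403] [-1.800e+02 -2.000e-02 -4.404e+01] q [  0.4   9.7 -26.4   0.  -53.8  45.6] F [ 0.8 -0.5 -0.2] M [ 0.09 -0.09 -0.01] open 0.052 t 6.9667
```

View pics/t1.png

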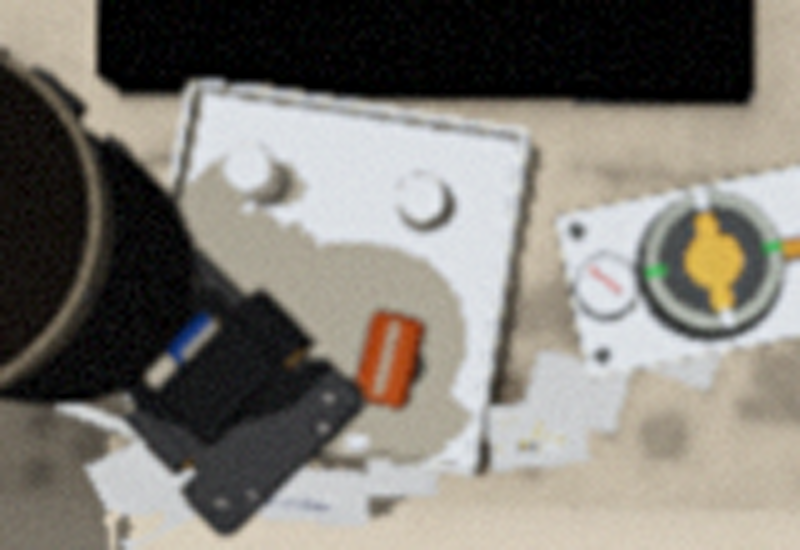

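View pics/s1.png

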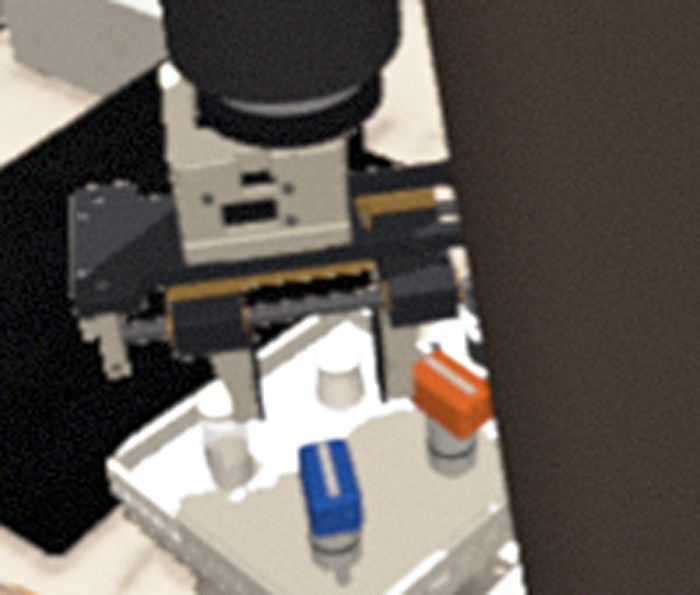

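The open fingers straddle the blue head, seen at (330,485) in the side crop, and they're clear of the orange plug and the vial. I'll descend now.

```bash
python3 -m creep '[[0,0,0.1,0,52],[0,0,0.2,0,52],[0,0,0.3,0,52],[0,0,0.4,0,52],[0,0,0.5,0,52],[0,0,0.6,0,52],[0,0,0.7,0,52],[0,0,0.78,0,52]]'; python3 -c "
from h import *
s=snapshot('side');crop(s,130,170,200,150,4,'pics/s2.png')"
```

```text
clock: 7.73
tool_pos: [0.4765, -0.1881, 0.0612]
orientation: [180.0, 0.0, -43.9]
force: [-0.2, 0.0, 0.6]
opening: 0.0518
```

View pics/s2.png

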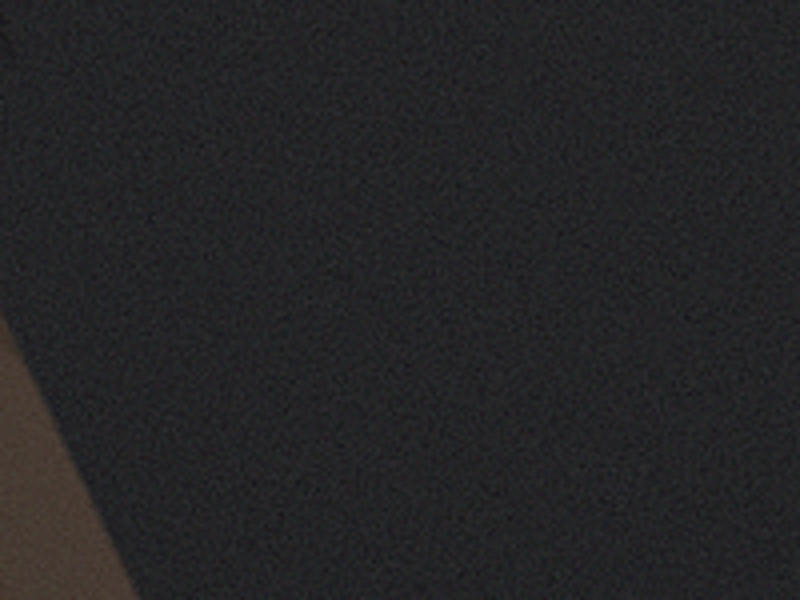

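The arm blocks the side view completely. There's no contact force, so I'll close the fingers.

```bash
python3 -m creep '[[0,0,0,0,15],[0,0,0,0,15],[0,0,0,0,15],[0,0,0,0,15],[0,0,0,0,15],[0,0,0,0,15],[0,0,0,0,15],[0,0,0,0,15]]'; python3 d.py .477 -.1885 .062 -44
```

```text
clock: 8.45
tool_pos: [0.4772, -0.1882, 0.063]
orientation: [-180.0, -0.0, -43.9]
force: [-0.5, -0.2, 4.5]
opening: 0.0256
units [0.0006 0.0034 0.0104 0.0005] pose [ 0.4772 -0.1882  0.063 ] [-1.7997e+02 -4.0000e-02 -4.3920e+01] q [  0.4  15.2 -31.6   0.  -43.1  45.6] F [-0.5 -0.2  4.5] M [0.15 0.19 0.01] open 0.0256 t 8.45
```

The opening of 25.6 mm matches the 26 mm head. I'll lift.

```bash
python3 -m creep '[[0,0,-0.08,0,15],[0,0,-0.2,0,15],[0,0,-0.32,0,15],[0,0,-0.44,0,15],[0,0,-0.56,0,15],[0,0,-0.68,0,15],[0,0,-0.8,0,15],[0,0,-0.9,0,15]]'; python3 d.py .52 -.29 .15 -44; python3 d.py .522 -.435 .13 12.7;python3 -c "
from h import *
s=snapshot('side');crop(s,110,120,220,170,3.5,'pics/s3.png')"
```

```text
clock: 9.12
tool_pos: [0.4768, -0.1882, 0.1538]
orientation: [-180.0, -0.0, -43.9]
force: [-0.3, -0.1, -0.6]
opening: 0.0258
units [1.0178e+00 4.3370e-01 3.8100e-02 4.0000e-04] pose [ 0.4768 -0.1882  0.1538] [-1.7998e+02 -2.0000e-02 -4.3930e+01] q [  0.4   8.8 -25.5  -0.  -55.6  45.6] F [-0.3 -0.1 -0.6] M [ 0.   -0.02  0.03] open 0.0258 t 9.1167
units [ 2.0381  1.4641  0.2381 -0.3146] pose [ 0.4768 -0.1882  0.1538] [-1.7998e+02 -2.0000e-02 -4.3930e+01] q [  0.4   8.8 -25.5  -0.  -55.6  45.6] F [-0.3 -0.1 -0.6] M [ 0.   -0.02  0.03] open 0.0258 t 9.1167
```

View pics/s3.png

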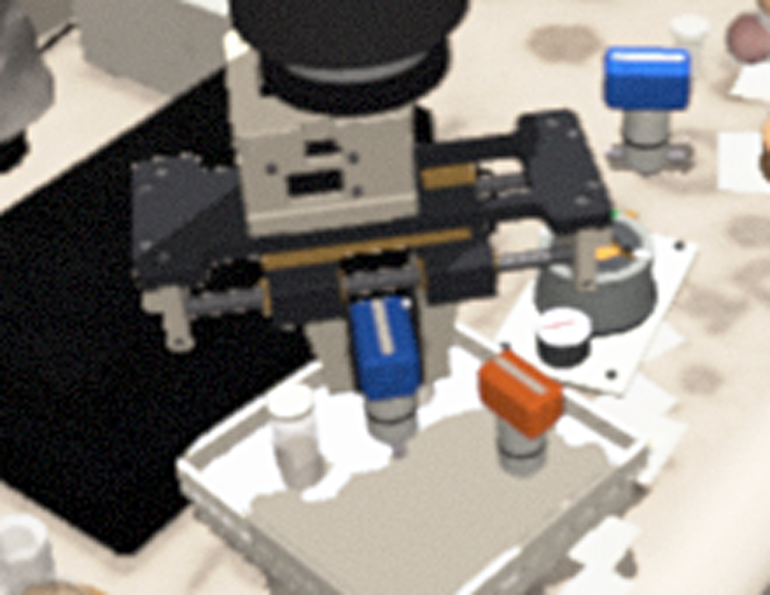

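The plug is held upright and the tray neighbours haven't moved. Next is the transfer to the port.

```bash
python3 -m creep '[[0.12,0.08,0,0,15],[0.24,0.16,0,0,15],[0.36,0.24,0,0,15],[0.48,0.32,0,0,15],[0.6,0.4,0,0,15],[0.74,0.5,0,0,15],[0.88,0.6,0,0,15],[1,0.7,0,0,15]]'; python3 d.py .522 -.435 .15 12.7
```

```text
clock: 9.83
tool_pos: [0.5003, -0.3087, 0.1522]
orientation: [180.0, 0.0, -43.9]
force: [0.3, 0.8, -0.1]
opening: 0.0256
units [ 1.0325  0.7585  0.0216 -0.3146] pose [ 0.5003 -0.3087  0.1522] [ 1.7999e+02  4.0000e-02 -4.3930e+01] q [-12.6  15.8 -16.4  -0.  -57.8  58.7] F [ 0.3  0.8 -0.1] M [ 0.07 -0.03 -0.02] open 0.0256 t 9.8333
```

```bash
python3 -m creep '[[0.12,0.08,0,-0.03,15],[0.24,0.16,0,-0.06,15],[0.36,0.24,0,-0.1,15],[0.48,0.32,0,-0.14,15],[0.6,0.4,0,-0.18,15],[0.74,0.5,0,-0.22,15],[0.88,0.63,0,-0.26,15],[1,0.75,0,-0.29,15]]'; python3 d.py .522 -.435 .15 12.7;python3 -c "
from h import *
import pickle
S={n:snapshot(n) for n in('top','side')};pickle.dump(S,open('s1.pkl','wb'))
crop(S['top'],215,130,130,110,6,'pics/t4.png')
crop(S['side'],200,100,160,140,4,'pics/s4.png')"
```

```text
clock: 10.5
tool_pos: [0.5202, -0.4321, 0.152]
orientation: [-180.0, 0.0, 8.7]
force: [0.2, 1.1, -1.4]
opening: 0.0258
units [ 0.013   0.0315  0.0199 -0.0224] pose [ 0.5202 -0.4321  0.152 ] [-1.7997e+02  4.0000e-02  8.6600e+00] q [-23.2  23.6  -4.7  -0.  -61.7 121.9] F [ 0.2  1.1 -1.4] M [-0.06 -0.09  0.02] open 0.0258 t 10.5
```

View pics/t4.png

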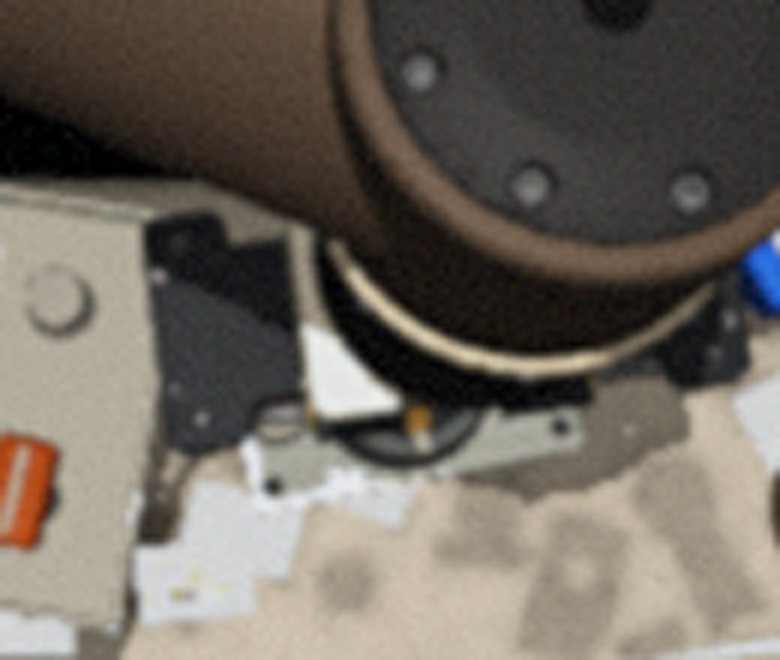

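View pics/s4.png

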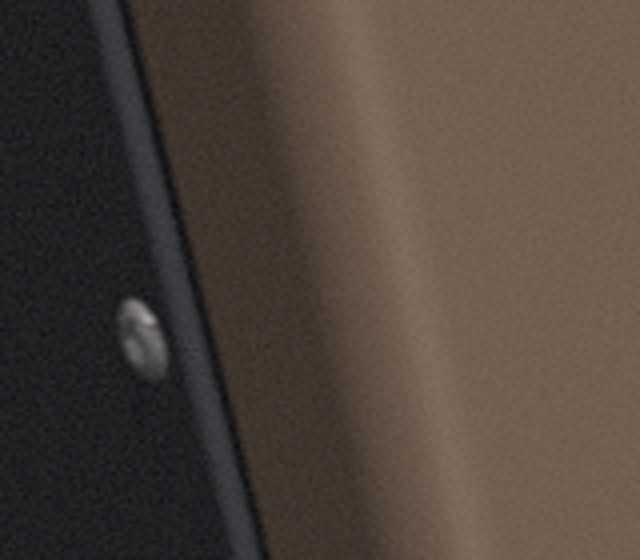

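Both cameras are blocked here. I'll get the plug-in-hand offset from better fits instead: the initial images, and the side image taken after the lift.

```bash
cat > fit2.py <<'E'
from fit import *
def mask(img,box,thr=30,kind="blue"):
    x,y,w,h=box; im=cv2.resize(img[y:y+h,x:x+w],None,fx=8,fy=8,interpolation=cv2.INTER_LINEAR).astype(float)
    v=im[...,0]-im[...,2]
    if kind!="blue": v=-v-25
    m=(v>thr).astype(np.uint8)
    c,_=cv2.findContours(m,cv2.RETR_EXTERNAL,cv2.CHAIN_APPROX_NONE); c=max(c,key=cv2.contourArea)
    o=np.zeros_like(m); cv2.fillPoly(o,[cv2.convexHull(c)],1)
    return cv2.GaussianBlur(cv2.resize(o.astype(np.float32),(w,h),interpolation=cv2.INTER_AREA),(0,0),.6)
def f2(views,x0,fixyaw=None,z0=.068,fitz=False):
    def cost(p):
        q=[p[0],p[1],p[2] if fixyaw is None else fixyaw]; zz=z0+(p[3]-1 if fitz else 0)
        return sum(((soft(s,boxpts(q,zz,zz+.026),b)-m)**2).sum() for s,b,m in views)
    n=4 if fitz else 3
    x0=np.r_[x0,[1]][:n]; sx=[x0]+[x0+np.eye(n)[i]*[.006,.006,.2,.006][i] for i in range(n)]
    r=minimize(cost,x0,method="Nelder-Mead",options=dict(initial_simplex=sx,xatol=1e-5,fatol=1e-4,maxiter=1000)); return r
if __name__=="__main__":
    B=dict(top=(168,190,30,35),side=(205,238,35,42))
    for thr in (25,40,60):
        V={n:(S[n],B[n],mask(S[n]["img"],B[n],thr)) for n in B}
        for k in (("top",),("side",),("top","side")):
            r=f2([V[n] for n in k],[.4765,-.188,np.radians(136)]); print(thr,k,r.x[:2].round(4),np.degrees(r.x[2]).round(1),round(r.fun,2))
    c=cv2.imread("pics/s3.png"); c=cv2.resize(c,(220,170),interpolation=cv2.INTER_AREA)
    full=np.zeros_like(S["side"]["img"]); full[120:290,110:330]=c
    b=(203,195,40,45)
    for thr in (25,40,60):
        m=mask(full,b,thr)
        for z in (.158,.160,.162):
            r=f2([(S["side"],b,m)],[.4765,-.188,np.radians(136)],z0=z); print("held",thr,z,r.x[:2].round(4),np.degrees(r.x[2]).round(1),round(r.fun,2))
E
python3 fit2.py
```

```text
25 ('top',) [ 0.478 -0.187] 137.5 4.44
25 ('side',) [ 0.4761 -0.1894] 136.9 16.62
25 ('top', 'side') [ 0.4762 -0.1889] 137.1 36.78
40 ('top',) [ 0.4779 -0.1872] 138.0 10.66
40 ('side',) [ 0.4761 -0.1895] 135.9 26.98
40 ('top', 'side') [ 0.4767 -0.1892] 136.2 50.33
60 ('top',) [ 0.4781 -0.1869] 139.3 22.31
60 ('side',) [ 0.4764 -0.1896] 134.6 41.49
60 ('top', 'side') [ 0.4763 -0.1889] 135.3 73.76
held 25 0.158 [ 0.4773 -0.1902] 136.9 11.93
held 25 0.16 [ 0.4758 -0.1886] 137.1 13.25
held 25 0.162 [ 0.4743 -0.1871] 136.8 14.52
held 40 0.158 [ 0.4772 -0.1903] 136.2 18.37
held 40 0.16 [ 0.4758 -0.1888] 135.9 20.14
held 40 0.162 [ 0.4742 -0.187 ] 135.6 22.24
held 60 0.158 [ 0.4774 -0.1908] 134.9 33.42
held 60 0.16 [ 0.4757 -0.1889] 134.7 35.88
held 60 0.162 [ 0.4745 -0.1874] 134.6 38.57
```

The in-hand offset along the plug's x comes out at about 0 mm from both cameras. Their biases are opposite and cancel in the mean, so the port target stays at (0.522, -0.435), yaw 12.7°. I'll align and lower to just above the mouth.

```bash
python3 -m creep '[[0.013,0.03,0.06,-0.022,15],[0.013,0.03,0.14,-0.022,15],[0.013,0.03,0.22,-0.022,15],[0.013,0.03,0.3,-0.022,15],[0.013,0.03,0.38,-0.022,15],[0.013,0.03,0.46,-0.022,15],[0.013,0.03,0.54,-0.022,15],[0.013,0.03,0.56,-0.022,15]]'; python3 d.py .522 -.435 .08 12.7;python3 -c "
from h import *
import pickle
S={n:snapshot(n) for n in('top','side')};pickle.dump(S,open('s2.pkl','wb'))
crop(S['top'],215,130,130,110,6,'pics/t5.png')"
```

```text
clock: 11.27
tool_pos: [0.5213, -0.4335, 0.0946]
orientation: [-179.9, 0.1, 12.2]
force: [-0.1, 0.1, -0.8]
opening: 0.0257
units [ 0.0038  0.0163  0.1462 -0.0027] pose [ 0.5213 -0.4335  0.0946] [-1.7991e+02  9.0000e-02  1.2210e+01] q [-23.3  26.7  -8.   -0.  -55.5 125.5] F [-0.1  0.1 -0.8] M [-0.04  0.05  0.01] open 0.0257 t 11.2667
```

View pics/t5.png

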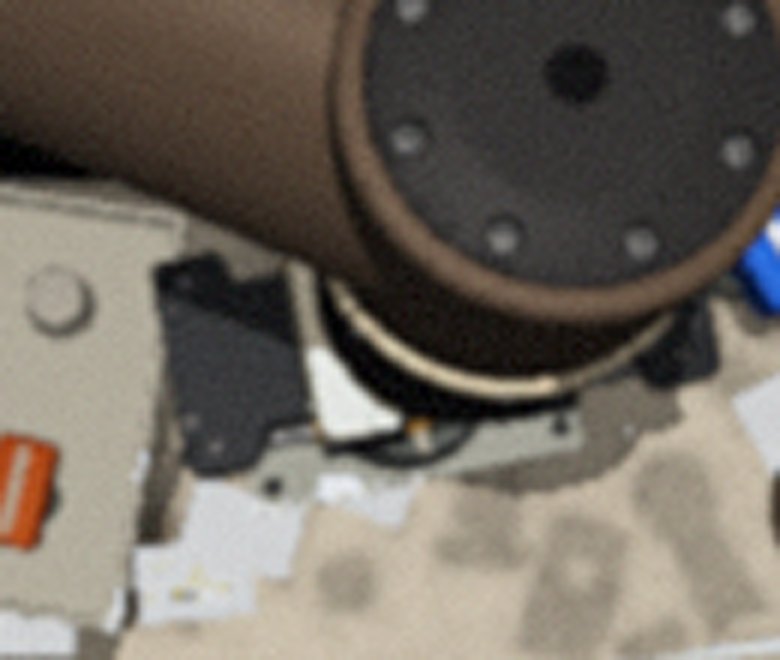

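```bash
python3 d.py .522 -.435 .08 12.7; python3 -m creep '[[0.004,0.016,0.0,-0.003,15],[0.004,0.016,0.0,-0.003,15],[0.004,0.016,0.03,-0.003,15],[0.004,0.016,0.06,-0.003,15],[0.004,0.016,0.09,-0.003,15],[0.004,0.016,0.12,-0.003,15],[0.004,0.016,0.13,-0.003,15],[0.004,0.016,0.14,-0.003,15]]'; python3 d.py .522 -.435 .066 12.7
```

```text
units [ 0.0009  0.0115  0.1575 -0.0026] pose [ 0.5217 -0.4339  0.0958] [-1.7996e+02  6.0000e-02  1.2230e+01] q [-23.3  26.6  -7.9  -0.  -55.5 125.6] F [ 0.3 -0.4 -0.1] M [-0.02 -0.06  0.02] open 0.0261 t 11.3667
clock: 12.03
tool_pos: [0.5226, -0.4355, 0.0822]
orientation: [-180.0, 0.0, 12.8]
force: [-0.3, 0.4, 0.0]
opening: 0.026
units [-0.0044 -0.0064  0.1618  0.0004] pose [ 0.5226 -0.4355  0.0822] [-1.7998e+02  2.0000e-02  1.2780e+01] q [-23.4  27.5  -8.5   0.  -54.1 126.2] F [-0.3  0.4  0. ] M [-0.08 -0.01 -0.09] open 0.026 t 12.0333
```

```bash
python3 -m creep '[[-0.004,-0.006,0.01,0,15],[-0.004,-0.006,0.02,0,15],[-0.004,-0.006,0.03,0,15],[-0.004,-0.006,0.04,0,15],[-0.004,-0.006,0.05,0,15],[-0.004,-0.006,0.05,0,15],[-0.004,-0.006,0.05,0,15],[-0.004,-0.006,0.05,0,15]]'; python3 d.py .522 -.435 .066 12.7
```

```text
clock: 12.7
tool_pos: [0.5223, -0.4351, 0.0776]
orientation: [180.0, -0.0, 12.8]
force: [0.2, 0.1, -0.2]
opening: 0.0258
units [-0.0023 -0.0018  0.1161  0.0005] pose [ 0.5223 -0.4351  0.0776] [179.99  -0.    12.78] q [-23.4  27.7  -8.8   0.  -53.5 126.2] F [ 0.2  0.1 -0.2] M [-0.11 -0.02 -0.03] open 0.0258 t 12.7
```

No contact yet, with the pins already below the lip's top, so they are in the slots. Now I'll press onto the sprung floor.

```bash
python3 -m creep '[[0,0,0.015,0,15],[0,0,0.03,0,15],[0,0,0.045,0,15],[0,0,0.06,0,15],[0,0,0.075,0,15],[0,0,0.09,0,15],[0,0,0.105,0,15],[0,0,0.12,0,15]]'; python3 d.py .522 -.435 .066 12.7
```

```text
clock: 13.37
tool_pos: [0.5226, -0.4353, 0.0667]
orientation: [179.9, -0.0, 12.8]
force: [-1.3, 2.1, 9.9]
opening: 0.0256
units [-0.0052 -0.0047  0.0066  0.0006] pose [ 0.5226 -0.4353  0.0667] [ 1.7994e+02 -4.0000e-02  1.2800e+01] q [-23.4  28.3  -9.4   0.  -52.2 126.2] F [-1.3  2.1  9.9] M [ 0.96  0.65 -0.02] open 0.0256 t 13.3667
```

9.9 N up corresponds to about 7 mm of plunger travel. I'll press a little deeper and start the clockwise twist.

```bash
python3 -m creep '[[-0.005,-0.005,0.01,0,15],[-0.005,-0.005,0.015,0,15],[-0.005,-0.005,0.015,0.03,15],[-0.005,-0.005,0.015,0.06,15],[-0.005,-0.005,0.015,0.09,15],[-0.005,-0.005,0.015,0.12,15],[-0.005,-0.005,0.015,0.15,15],[-0.005,-0.005,0.015,0.18,15]]'; python3 d.py .522 -.435 .066 -73.3
```

```text
clock: 14.03
tool_pos: [0.5223, -0.4357, 0.0659]
orientation: [179.9, -0.1, -19.8]
force: [-1.4, 0.2, 9.9]
opening: 0.0259
units [-0.0049 -0.0053 -0.0013  0.297 ] pose [ 0.5223 -0.4357  0.0659] [ 1.7992e+02 -1.3000e-01 -1.9840e+01] q [-23.4  28.3  -9.6   0.1 -52.   93.5] F [-1.4  0.2  9.9] M [0.12 0.84 0.02] open 0.0259 t 14.0333
```

```bash
python3 -m creep '[[0,0,0,0.03,15],[0,0,0,0.06,15],[0,0,0,0.09,15],[0,0,0,0.12,15],[0,0,0,0.15,15],[0,0,0,0.18,15],[0,0,0,0.21,15],[0,0,0,0.23,15]]'; python3 d.py .522 -.435 .066 -73.3
```

```text
clock: 14.7
tool_pos: [0.5222, -0.4355, 0.0658]
orientation: [-180.0, -0.1, -61.3]
force: [-2.7, 0.7, 10.4]
opening: 0.026
units [-0.0049 -0.0007 -0.0023  0.0669] pose [ 0.5222 -0.4355  0.0658] [-1.7998e+02 -1.3000e-01 -6.1260e+01] q [-23.4  28.3  -9.6   0.1 -52.   52.1] F [-2.7  0.7 10.4] M [0.42 0.85 0.11] open 0.026 t 14.7
```

```bash
python3 -m creep '[[0,0,0,0.01,15],[0,0,0,0.02,15],[0,0,0,0.03,15],[0,0,0,0.04,15],[0,0,0,0.05,15],[0,0,0,0.06,15],[0,0,0,0.065,15],[0,0,0,0.065,15]]'; python3 d.py .522 -.435 .066 -73.3
python3 -c "
from h import *
import pickle
S={n:snapshot(n) for n in('top','side')}
cv2.imwrite('pics/t6.png',S['top']['img']);cv2.imwrite('pics/s6.png',S['side']['img'])
crop(S['top'],215,130,130,110,6,'pics/t7.png')"
```

```text
clock: 15.37
tool_pos: [0.522, -0.4355, 0.0657]
orientation: [-180.0, -0.1, -72.7]
force: [-3.4, 1.2, 10.6]
opening: 0.0259
units [-0.005  -0.002  -0.0028  0.0031] pose [ 0.522  -0.4355  0.0657] [-1.7997e+02 -1.1000e-01 -7.2740e+01] q [-23.4  28.3  -9.6   0.1 -52.   40.6] F [-3.4  1.2 10.6] M [0.26 0.99 0.11] open 0.0259 t 15.3667
```

View pics/t7.png

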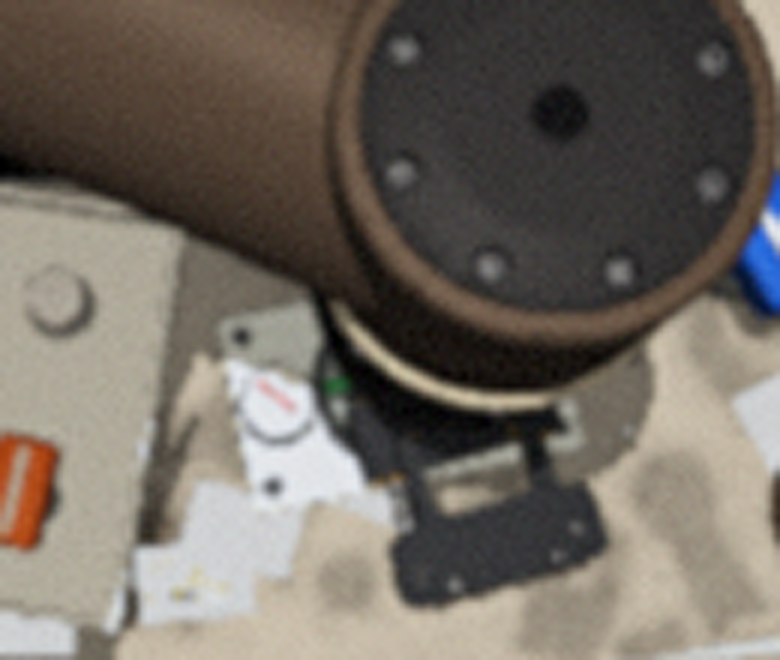

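View pics/s6.png

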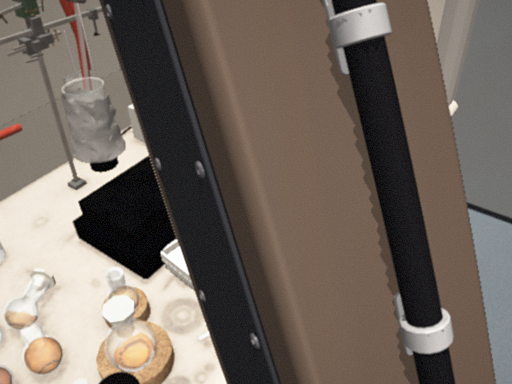

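The view shows the gripper turned, with the jaws now along the white-mark direction and the green mark visible at (337,385). Fz and opening are steady. I'll creep a few degrees further to feel for the stop and relieve the side load.

```bash
python3 -m creep '[[-0.004,0.005,0,0.005,15],[-0.004,0.005,0,0.01,15],[-0.004,0.005,0,0.014,15],[-0.004,0.005,0,0.017,15],[-0.004,0.005,0,0.02,15],[-0.004,0.005,0,0.02,15],[-0.004,0.005,0,0.02,15],[-0.004,0.005,0,0.02,15]]'; python3 d.py .522 -.435 .066 -73.3
```

```text
clock: 16.13
tool_pos: [0.5217, -0.4355, 0.0659]
orientation: [-179.9, -0.1, -76.3]
force: [-1.8, 0.1, 9.2]
opening: 0.026
units [-0.0038 -0.0036 -0.0013 -0.0165] pose [ 0.5217 -0.4355  0.0659] [-1.7993e+02 -1.4000e-01 -7.6270e+01] q [-23.4  28.3  -9.6   0.1 -51.9  37.1] F [-1.8  0.1  9.2] M [0.19 0.73 0.16] open 0.026 t 16.1333
```

```bash
python3 -m creep '[[0,0,0,0.003,15],[0,0,0,0.006,15],[0,0,0,0.009,15],[0,0,0,0.012,15],[0,0,0,0.014,15],[0,0,0,0.014,15],[0,0,0,0.014,15],[0,0,0,0.014,15]]'; for i in 1 2 3; do python3 -c "
from h import *
snapshot('top');o=ctrl.get_obs();print(o['clock'],o['tool_pos'],o['orientation'],o['force'],o['moment'],o['joint_pos'][5],o['tau'][5])"; done
```

```text
clock: 16.8
tool_pos: [0.5218, -0.4355, 0.0659]
orientation: [-179.9, -0.1, -78.8]
force: [-1.6, 0.6, 9.5]
opening: 0.0262
16.85 [ 0.52178161 -0.43542494  0.06588297] [-1.79928283e+02 -1.40566809e-01 -7.87640010e+01] [-1.21672298  0.6122233  10.76485721] [0.23964489 0.67363063 0.3622862 ] 34.585901920276626 -0.36060500890016556
16.9 [ 0.52178539 -0.43545732  0.06592154] [-1.79923809e+02 -1.43405377e-01 -7.87648382e+01] [-1.5275337   0.93827191 10.02439239] [0.1951246  0.65094303 0.40296651] 34.587840936222854 -0.36022097803652287
16.95 [ 0.52174777 -0.43542658  0.06585084] [-1.79929657e+02 -1.37229763e-01 -7.87667017e+01] [-1.77018642  0.14660062 10.19792289] [0.1662894  0.68407791 0.35314616] 34.587183238555724 -0.36028160713613033
```

The moment rose from 0.16 to about 0.37 N m, above the 0.15 N m of the spring, so the plug is against the stop. Everything is steady, so I'll hand in.

```bash
python3 -c "
from plant import workorder
print(workorder.close_job())"
```

```text
the job is handed in; nothing more can be done
None
```

The blue plug is pushed into the port and twisted clockwise to the stop. I handed the job in at about 17 s with the plug still gripped and pressed down. The hand-in reported no verdict.

**What I did:** I brought the arm in past the post and gripped the plug by its flat sides; the opening of 25.6 mm matches the 26 mm head. I lifted it upright and lowered it through the slots without touching the lip. I then pressed it about 9 mm down against the spring and twisted the gripper about 91° clockwise.

**Last checks:**
- **Depth:** the tool height puts the plunger down about 9 mm; the upward force of about 10 N suggests about 7 mm. Both are well above the 3 mm needed.
- **Stop:** the moment about the vertical rose from 0.16 to about 0.37 N m over the last 2.5°, beyond what the spring alone gives, so the stop was met.
- **Centring and grip:** the tool is within about 0.5 mm of the measured port centre. It is steady, tilted less than 0.2°, and the opening holds at 26 mm.

**What disagreed or could not be checked:**
- **Cameras:** they disagreed by about 3 mm on the plug and 2 mm on the port, so I used the mean.
- **View of the port:** the arm hid the plug in the port from both cameras, so the final state rests on force and pose readings.
- **Tray:** the vial, stopper and orange plug were undisturbed just after the lift. At the end, the last top view showed the stopper and orange plug unmoved, but I didn't look at the vial again.

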